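# Push the nest block home and close the gate

### The arm

A 7-joint arm with a two-finger parallel gripper is mounted at the origin on the work surface. World frame = base frame: x ahead of the robot, y to its left, z up, the work surface at z = 0. Lengths are in m, angles in rad, forces in N, time in s.
With the tool pointing down it reaches from about 0.4 to 0.85 m from the base axis. Payload 10.4 kg.
Tool frame: the origin (TCP) lies at the very end of the fingers, on their centre line; the grasp point (between the pads) lies 19 mm behind it; z points along the fingers, y is the line along which they close (so a half turn about z gives the same grasp; the last joint's range is limited). The gripper opens to 85 mm and grips with 20 to 120 N. Pads are 22 mm wide; open, the fingers measure 114 mm over their backs; the gripper's body (76 mm by 85 mm) begins 54 mm behind the grasp point. The pads swing forward as they close: fully open they stand 13 mm farther back than shut.
Start: joints at [1.223, 0.332, -0.065, 1.46, 0.022, 1.35, -0.088], TCP at [0.199, -0.592, 0.231] pointing down, gripper open.
Joint ranges: [-2.6, 2.6], [-0.5, 2.12], [-1.47, 1.34], [0.16, 2.42], [-1.27, 4.41], [0.06, 2.06], [-2.6, 2.6]. Speed limits (rad/s): [2.22, 2.22, 2.79, 2.79, 3.14, 3.14, 3.14].

### API

Orientations are given as a 3x3 rotation matrix whose columns are the frame's x, y, z axes.
In Python, from station import arm gives the robot as it stands.
- The arm moves only by the shell command python3 -m pendant 'ROWS' [FORCE]. ROWS is JSON, a list of rows, each a list of 3 entries, a list of its own where there are three numbers: the shift along the tool's x, y, z in mm, then the turn, a rotation vector about the tool's x, y, z in rad, then the opening, from -1 (shut) to 1 (fully open). In form: [[[tx, ty, tz], [ax, ay, az], hand], ...]. A call has 1 to 10 rows; each row shifts and turns the commanded pose from where the row before left it, along the tool's axes as they then stand; what a row does not reach is not made up. A row lasts 1/8 s, in which the tool goes at most 62.5 mm and 10.7 degrees, less where a joint would pass 70% of its speed; a pose out of reach is approached as far as the arm can. A call is refused whole if a number of a shift passes 62.5 or a number of a turn 0.188, either way. A call with a gripper value outside its range is refused whole. The fingers move at their own pace and stop on an object; FORCE is the grip in N (left out, the last holds). Time passes only in rows, so rows that do not move let the fingers close. It gives the time, the measured TCP pose, the force, the opening and the grip force at its end, in the units of the state.
- arm.get_obs(): the state, without advancing time (a new reading comes with each control period).
- arm.read_camera(name): name is "scene" or "top" or "wrist"; returns a dict with "color" (480x640x3 uint8, blue, green, red), "K" (3x3 intrinsics, pixels), "R" (3x3) and "t" (3): a world point X has camera coordinates R X + t; the wrist camera has in their place "tool_from_camera" (4x4, takes a point from camera to tool coordinates, whose origin is the TCP and whose axes are the flange's). Camera axes: x right, y down, z forward; pixel columns grow to the right and rows downward; lengths in m; the calibration is good to about 2 mm. The wrist camera is an equidistant fisheye: a pixel r from the principal point sees the ray r / f radians off the axis. A picture is of the moment at which its call begins: read the wrist's pose just before it. There is no depth.
- arm.finish_job(): hands the job in; it is judged then, once.
Trained networks look in the newest picture that a camera, given by its name, has taken for a name from the list of things; names that differ only in an ending like _2 or _b are one class to them, and where a whole thing is asked for, a point or a joint stands for the part that bears it (a point fixed in the world has none). Each returns a list of dicts, best first, with "score" (0 to 1); they miss things now and then, are a little off and sometimes report something else, mostly with a low value. They report only what shows in the picture. A call takes as long as a camera call. They do not tell look-alikes from the thing itself.
- arm.search_frame(camera, target): "centre" ([column, row] in pixels, amid what is visible of it).
The state is a dict: "time": time; "qpos": joint angles; "joint_vel": joint speeds; "joint_efforts": joint torques, N m; "tool_pos": TCP position; "orientation": TCP orientation; "contact_force": force on the tool from outside, world axes, zero at the start; "wrist_torque": the same for the moment, N m; "finger_gap": finger opening in m; "grasp_force": force on a finger pad.
Only numpy, scipy, OpenCV 4.12 (cv2) and the standard library are available. Lean on these libraries where they do the work, as an engineer would, in place of code of your own. Each camera call takes 0.05 s, during which the arm holds its last target. There are 200 camera calls.

### The job

Load the assembly fixture with the fingertips only: push the white nest block along its channel until it is fully home against the end stop, then push the red gate round until it is fully shut behind the block. Pinch and lift nothing, do not touch the black brake lever that sits in the block, and leave the bottle, the jar and the spare levers where they are.

Things in the scene. Friction and masses are not known exactly. Their poses are not given: they have to be found in the camera images.
- fixture: Fixed steel base plate 270 x 230 x 12 mm on the table. Origin: centre of its underside; x runs along the channel to the end stop (away from the robot), y left, z up. Guide rails 12 wide, tops 28 mm above the table, x from -133 to +112 mm, stand at y = +-60 mm; the channel between them is 108 mm wide, open at the -x end.
- stop_face (a point): Centre of the aluminium end stop's face, at x = +95, y = 0 in the fixture's frame, 32 mm above the table. The stop is 132 mm wide, its top 52 mm above the table.
- nest: White plastic nest block, loose in the channel, 100 (x) x 104 (y) x 70 mm tall, about 0.6 kg, 2 mm play each side. Origin: centre of its underside, 12 mm above the table; axes as the fixture's. Its lower 45 mm is solid; above it 22 mm wide cheeks at y = +-41 mm flank a notch. It starts 90 to 110 mm short of the stop; home, its origin is at x = +45 mm of the fixture. Pushing takes 2 to 6 N.
- nest_rear (a point): Centre of the solid lower part of the nest block's rear face (the -x face, towards the robot, the one to push), 22.5 mm above the block's underside, 34.5 mm above the table.
- held_lever: Black brake lever fixed in the notch of the nest block; not to be touched. Origin: on the notch floor at the block's centre, 45 mm above the block's underside. It rises to 47 mm above that (104 mm above the table), stays within 17 mm of the block's middle in x, and its blade reaches to y = -96 mm over the -y cheek.
- gate (a joint): Angle of the red gate, rad: 0 = shut at its limit, the bar straight across the channel, pointing to the fixture's -y; 1.57 = bar pointing to -x (robot); at a it points along (-sin a, -cos a). Starts at 1.65 to 2.15. Light friction (about 1 N at mid-length), stays where left. Shut, the bar is 3 mm behind the rear face of a block that is home; it cannot shut if the block is not home.
- gate_hinge (a point): Point on the gate's hinge axis at the bar's mid-height, 49 mm above the table; at x = -13, y = +85 mm in the fixture's frame. A pin 10 mm in diameter there ends 70 mm above the table.
- gate_tip (a point): Free end of the red gate bar, on its centre line at mid-height. The bar is 10 mm thick, 135 mm long from the hinge axis and 30 mm tall, from 34 to 64 mm above the table.
- bottle: Small amber bottle with a white cap, 38 mm in diameter, 75 mm tall, loose, near the fixture. Origin: centre of its underside. Leave alone.
- jar: Small clear jar with a blue lid, 46 mm in diameter, 55 mm tall, loose, near the fixture. Origin: centre of its underside. Leave alone.
- tray: Clear (translucent, greyish) open tray 140 x 200 x 35 mm on the -y side of the fixture, heavy and fixed, with two spare levers in it. Origin: centre of its underside.
- spare_a: Loose black spare brake lever lying in the tray, about 120 x 35 x 14 mm. Leave alone.
- spare_b: Loose black spare brake lever lying in the tray, about 120 x 35 x 14 mm. Leave alone.
There are look-alikes about, which are no part of the job. There is more than one size of the nest; the one meant has the size given above.

How it is judged:
By the outcome, as a careful person would: the job done as asked, in the order asked, and still so for the second after the job is handed in, with the robot touching nothing.
It also fails if it takes over 56 s, if anything falls off the work surface, if the arm or the gripper's body presses on something with over 40 N, if the wrist force passes 120 N, or if a joint passes its speed limit or range.

## Working session

There is one attempt and no reset: what is moved stays moved. The work goes in short steps, Python scripts to look and compute and a shell command to move; the robot and the scene stay as the last step left them, time stands still between calls to the robot, and variables do not carry over. Pictures are saved under pics/ and viewed, at most 10 in all, crops included, and the job is handed in when it is done.

```bash
mkdir -p pics; python3 - <<'E'
from station import arm
import cv2,numpy as np
o=arm.get_obs();print(o['time'],o['tool_pos'],np.round(o['orientation'],3).tolist())
for c in ['scene','top']:
    r=arm.read_camera(c);cv2.imwrite(f'pics/{c}0.png',r['color']);print(c,r['K'].tolist(),np.round(r['R'],4).tolist(),r['t'])
    for n in ['fixture','nest','gate','nest_rear','gate_tip','gate_hinge','stop_face','bottle','jar','tray','held_lever']:
        print(n,[(np.round(d['centre']).tolist(),round(d['score'],2)) for d in arm.search_frame(c,n)][:4])
E
```

```text
0.0 [ 0.19931147 -0.59196498  0.23049914] [[0.948, 0.319, -0.001], [0.319, -0.948, 0.001], [-0.0, -0.001, -1.0]]
scene [[537.9919433289032, 0.0, 327.5607931222803], [0.0, 537.9919433289032, 233.06881112245986], [0.0, 0.0, 1.0]] [[-0.004, 0.9998, 0.0176], [0.7727, 0.0142, -0.6347], [-0.6348, 0.011, -0.7726]] [ 0.00513254 -0.33299046  1.43796968]
fixture [([302.0, 299.0], 0.8)]
nest [([300.0, 250.0], 0.81), ([191.0, 149.0], 0.79), ([509.0, 268.0], 0.76)]
gate [([357.0, 241.0], 0.67)]
nest_rear [([190.0, 150.0], 0.98), ([300.0, 244.0], 0.9), ([509.0, 263.0], 0.57)]
gate_tip [([350.0, 244.0], 0.95), ([173.0, 290.0], 0.53)]
gate_hinge [([348.0, 247.0], 0.91)]
stop_face [([301.0, 296.0], 0.81)]
bottle [([400.0, 314.0], 0.66)]
jar [([212.0, 236.0], 0.81)]
tray [([172.0, 292.0], 0.67)]
held_lever [([296.0, 238.0], 0.89), ([184.0, 133.0], 0.76), ([508.0, 252.0], 0.7)]
top [[556.2489346219973, 0.0, 334.1222032061489], [0.0, 556.2489346219973, 238.98357499303987], [0.0, 0.0, 1.0]] [[-0.0104, -0.9999, -0.0008], [-0.9946, 0.0104, -0.1031], [0.1031, -0.0003, -0.9947]] [0.01492355 0.49737102 1.28019488]
fixture [([358.0, 200.0], 0.56), ([366.0, 232.0], 0.3)]
nest [([187.0, 218.0], 0.93), ([482.0, 355.0], 0.92), ([366.0, 232.0], 0.91)]
gate [([321.0, 232.0], 0.77)]
nest_rear [([365.0, 232.0], 0.88), ([188.0, 218.0], 0.73), ([483.0, 360.0], 0.56)]
gate_tip [([321.0, 236.0], 0.64), ([367.0, 236.0], 0.18)]
gate_hinge [([322.0, 234.0], 0.85)]
stop_face [([357.0, 202.0], 0.59)]
bottle [([279.0, 176.0], 0.53)]
jar [([446.0, 254.0], 0.54), ([279.0, 177.0], 0.52)]
tray [([462.0, 196.0], 0.95), ([368.0, 232.0], 0.39)]
held_lever [([370.0, 229.0], 0.8), ([191.0, 215.0], 0.67), ([492.0, 360.0], 0.57), ([484.0, 195.0], 0.27)]
```

View pics/scene0.png

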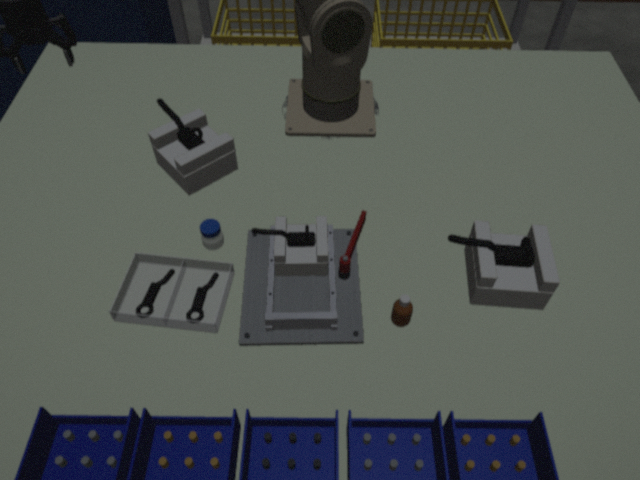

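View pics/top0.png

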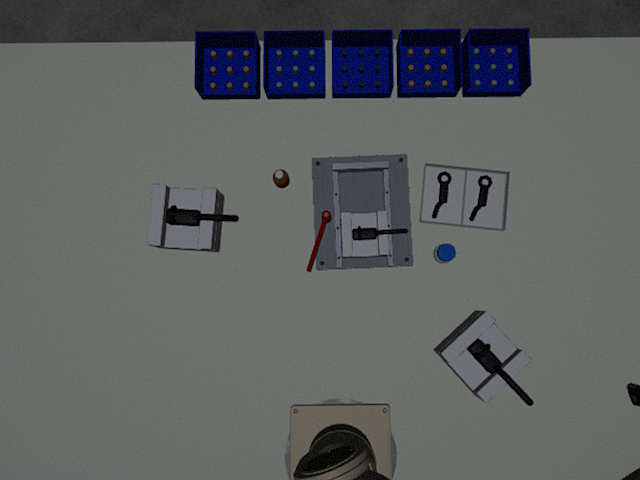

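The scene shows three white nests. In the top view they are at (187,218) and (482,355), both loose on the table and larger, and at (366,232), which sits in the channel of the grey fixture. I choose (366,232), with the gate bar running from its hinge at (326,215) to its tip at (309,270). I'll check this in a close crop.

```bash
cat > h.py <<'E'
from station import arm
import cv2,numpy as np
def back(c,px,z):
    d=np.linalg.inv(c['K'])@np.array([px[0],px[1],1.]);R=np.array(c['R']);C=-R.T@c['t'];v=R.T@d
    return C+v*(z-C[2])/v[2]
def proj(c,X):
    p=np.array(c['K'])@(np.array(c['R'])@X+c['t']);return p[:2]/p[2]
E
python3 - <<'E'
from h import *
c=arm.read_camera('top');im=c['color']
cr=im[145:280,290:430];cv2.imwrite('pics/crop.png',cv2.convertScaleAbs(cv2.resize(cr,None,fx=4.4,fy=4.4,interpolation=cv2.INTER_CUBIC),alpha=1.6))
np.save('top.npy',im)
for p in [(312,157),(406,154),(413,266),(317,269)]: print(back(c,p,.012).round(4))
E
```

```text
[0.6981 0.061  0.012 ]
[ 0.703  -0.1657  0.012 ]
[ 0.4329 -0.1758  0.012 ]
[0.4281 0.0509 0.012 ]
```

View pics/crop.png

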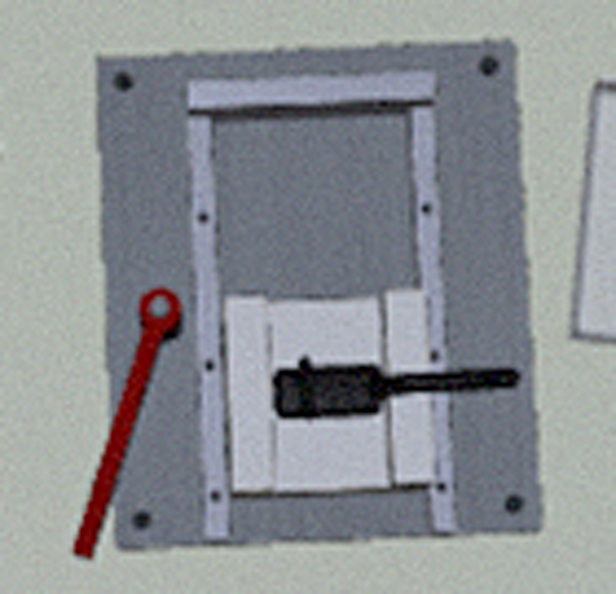

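The crop shows the 100 mm nest between the rails, with its rear edge near crop (233,490)-(436,484). The red gate points back towards the robot, hinge at (160,307) and tip at (84,551), and the jar and bottle are clear of it.

```bash
cat >> h.py <<'E'
def fit(c):
    P=[(98,57,.135,.115,.012),(515,40,.135,-.115,.012),(541,530,-.135,-.115,.012),(117,549,-.135,.115,.012),(190,107,.095,.066,.052),(434,97,.095,-.066,.052)]
    A=[];B=[]
    for u,v,x,y,z in P:
        A.append((x,y));B.append(back(c,(u/4.4+290-.4,v/4.4+145-.4),z)[:2])
    A=np.array(A);B=np.array(B);a=A[:,0]+1j*A[:,1];b=B[:,0]+1j*B[:,1]
    k=np.sum((b-b.mean())*np.conj(a-a.mean()));yaw=np.angle(k);t=b.mean()-np.exp(1j*yaw)*a.mean()
    return yaw,t,abs(np.exp(1j*yaw)*a+t-b)
def tof(X,yaw,t):
    w=(X[0]+1j*X[1]-t)*np.exp(-1j*yaw);return np.array([w.real,w.imag])
E
python3 - <<'E'
from h import *
from scipy.spatial.transform import Rotation as Ro
c=arm.read_camera('top');yaw,t,r=fit(c);print('yaw',yaw,t,r.round(4))
np.save('fix.npy',[yaw,t.real,t.imag])
f=lambda u,v,z:tof(back(c,(u/4.4+289.6,v/4.4+144.6),z),yaw,t).round(4)
print('nest rear',f(233,492,.082),f(436,485,.082),'front',f(225,297,.082),f(424,290,.082))
print('hinge',f(160,307,.07),'tip',f(84,551,.06))
s=arm.read_camera('scene')
print('scene bot/jar',[tof(back(c,p,z),yaw,t).round(3) for p,z in (((282,178),.04),((446,254),.05))])
for x,y,z in ((-.135,.115,.012),(.135,-.115,.012),(.135,.115,.012)):
    w=np.exp(1j*yaw)*(x+1j*y)+t; print('scene px',proj(s,[w.real,w.imag,z]).round(0))
o=arm.get_obs();Rt=np.array([[np.cos(yaw),np.sin(yaw),0],[np.sin(yaw),-np.cos(yaw),0],[0,0,-1]])
print('turn',Ro.from_matrix(np.array(o['orientation']).T@Rt).as_rotvec())
w=np.exp(1j*yaw)*(-.165)+t;g=np.array([w.real,w.imag,.231]);print('pre',g,'shift mm in target axes',Rt.T@(g-o['tool_pos'])*1e3)
E
```

```text
yaw 0.03145895117019353 (0.5658192406374275-0.05683100700655278j) [0.0012 0.0007 0.0014 0.0011 0.001  0.0016]
nest rear [-0.112   0.0517] [-0.1128 -0.0517] front [-0.0117  0.0514] [-0.0124 -0.0508]
hinge [-0.0137  0.085 ] tip [-0.1377  0.1295]
scene bot/jar [array([0.081, 0.185]), array([-0.114, -0.187])]
scene px [354. 229.]
scene px [237. 344.]
scene px [363. 342.]
turn [-3.97856817e-06 -1.65458227e-05  2.93337981e-01]
pre [ 0.40090088 -0.06202088  0.231     ] shift mm in target axes [ 2.18003822e+02 -5.23701412e+02  2.93313808e-01]
```

```bash
python3 -m pendant '[[[0,0,0],[0,0,0.147],-1],[[0,0,0],[0,0,0.147],-1],[[25,-45,0],[0,0,0],-1],[[25,-45,0],[0,0,0],-1],[[25,-45,0],[0,0,0],-1],[[25,-45,0],[0,0,0],-1],[[25,-45,0],[0,0,0],-1],[[25,-45,0],[0,0,0],-1]]' 40; cat > st.py <<'E'
from h import *
yaw,a,b=np.load('fix.npy');o=arm.get_obs();R=np.array(o['orientation'])
print('t',o['time'],'fix mm',(tof(o['tool_pos'],yaw,a+1j*b)*1e3).round(1),'z',round(o['tool_pos'][2]*1e3,1),'yawerr',np.arctan2(R[1,0],R[0,0])-yaw,'tilt',R[:,2].round(3),'F',np.round(o['contact_force'],1),'gap',o['finger_gap'])
E
python3 st.py
```

```text
time: 2.35
tool_pos: [0.3417, -0.3163, 0.2316]
orientation: [[1.0, 0.031, 0.0], [0.031, -1.0, -0.001], [0.0, 0.001, -1.0]]
contact_force: [0.8, -0.7, 0.2]
finger_gap: -0.0
grasp_force: 0.0
t 2.35 fix mm [-232.2 -252.3] z 231.6 yawerr -0.0006343872332140593 tilt [ 0.    -0.001 -1.   ] F [ 0.8 -0.7  0.2] gap -4.445242036025571e-05
```

Remaining distance to fixture (-150, 0): x +82, y tool -252.

```bash
python3 -m pendant '[[[14,-42,0],[0,0,0],-1],[[14,-42,0],[0,0,0],-1],[[14,-42,0],[0,0,0],-1],[[14,-42,0],[0,0,0],-1],[[13,-42,0],[0,0,0],-1],[[13,-42,0],[0,0,0],-1],[[0,0,0],[0,0,0],-1]]' >/dev/null;  python3 st.py
```

```text
t 3.225 fix mm [-149.9    1.1] z 231.7 yawerr 0.004722435856622763 tilt [ 0.001 -0.    -1.   ] F [ 0.7 -0.6 -0.2] gap 3.752637758454599e-05
```

```bash
python3 -m pendant '[[[0,0,40],[0,0,0],-1],[[0,0,40],[0,0,0],-1],[[0,0,40],[0,0,0],-1],[[0,0,40],[0,0,0],-1],[[0,0,26],[0,0,0],-1],[[0,0,12],[0,0,0],-1],[[0,0,0],[0,0,0],-1]]' >/dev/null;  python3 st.py; python3 - <<'E'
from h import *
c=arm.read_camera('scene');cv2.imwrite('pics/s1.png',cv2.convertScaleAbs(cv2.resize(c['color'][190:350,220:420],None,fx=4,fy=3.75/3.75*4*.9),alpha=1.6))
E
```

```text
t 4.1 fix mm [-150.9   -2.2] z 33.2 yawerr -0.001057227483425481 tilt [-0.001  0.    -1.   ] F [-0.7  0.   0.1] gap -0.00016236248460713165
```

View pics/s1.png

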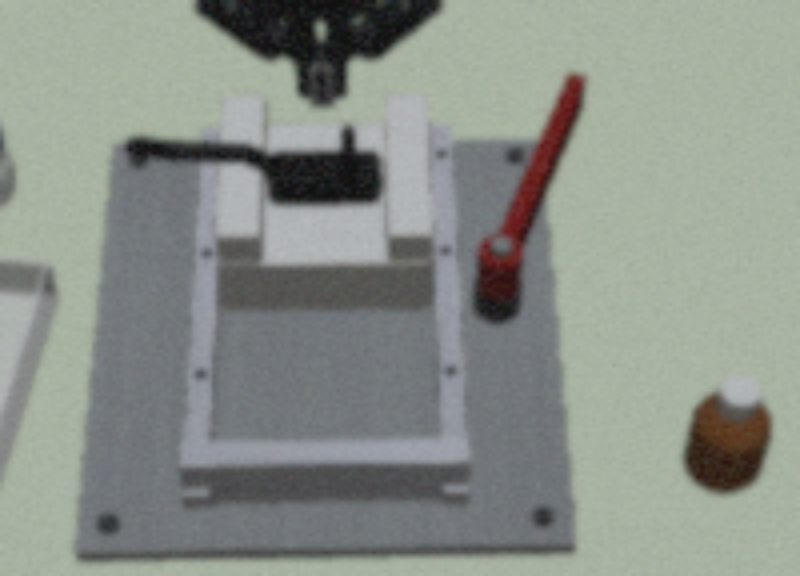

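The fingers stand centred behind the block and clear of the lever and gate. Next I push slowly.

```bash
python3 -m pendant '[[[9,0,0],[0,0,0],-1],[[9,0,0],[0,0,0],-1],[[6,0,0],[0,0,0],-1],[[6,0,0],[0,0,0],-1],[[6,0,0],[0,0,0],-1],[[6,0,0],[0,0,0],-1],[[6,0,0],[0,0,0],-1]]' >/dev/null;  python3 st.py;  python3 -m pendant '[[[8,0,0],[0,0,0],-1],[[8,0,0],[0,0,0],-1],[[8,0,0],[0,0,0],-1],[[8,0,0],[0,0,0],-1],[[8,0,0],[0,0,0],-1]]' >/dev/null;  python3 st.py
```

```text
t 5.025 fix mm [-104.1   -2. ] z 32.7 yawerr -0.0007587645103717573 tilt [-0.004 -0.    -1.   ] F [-7.5  0.1  2.8] gap -0.0003160210827789107
t 5.65 fix mm [-64.1  -2. ] z 32.6 yawerr -0.0007841811398964331 tilt [-0.004 -0.    -1.   ] F [-8.4  0.2  3.8] gap -7.662251250850565e-06
```

```bash
python3 -m pendant '[[[8,0,0],[0,0,0],-1],[[8,0,0],[0,0,0],-1],[[8,0,0],[0,0,0],-1],[[6,0,0],[0,0,0],-1],[[4,0,0],[0,0,0],-1]]' >/dev/null;  python3 st.py;for i in 1 2; do python3 -m pendant '[[[2,0,0],[0,0,0],-1],[[2,0,0],[0,0,0],-1]]' >/dev/null;  python3 st.py; done
```

```text
t 6.275 fix mm [-30.  -2.] z 32.6 yawerr -0.0007527951777887912 tilt [-0.004 -0.    -1.   ] F [-8.5 -0.1  3.6] gap 0.00011853412002233094
t 6.525 fix mm [-26.2  -2.1] z 32.6 yawerr -0.0008230580747970416 tilt [-0.004 -0.    -1.   ] F [-7.8  0.3  3.3] gap -0.00017230331529985652
t 6.775 fix mm [-22.2  -2.1] z 32.6 yawerr -0.000827897489625147 tilt [-0.004 -0.    -1.   ] F [-7.6 -0.3  4.1] gap 0.0004733933683140151
```

```bash
for i in 1 2 3 4; do python3 -m pendant '[[[1,0,0],[0,0,0],-1],[[1,0,0],[0,0,0],-1]]' >/dev/null;  python3 st.py; done
```

```text
t 7.025 fix mm [-20.2  -2. ] z 32.6 yawerr -0.0008327600971313569 tilt [-0.004 -0.    -1.   ] F [-8.1 -0.5  3.2] gap 5.7611938757199296e-05
t 7.275 fix mm [-18.3  -2.1] z 32.6 yawerr -0.0008022569311871945 tilt [-0.004 -0.    -1.   ] F [-7.3  0.2  3.5] gap 2.4822063827830856e-06
t 7.525 fix mm [-17.  -2.] z 32.4 yawerr -0.0008960438889965179 tilt [-0.006 -0.    -1.   ] F [-13.1   0.    4.5] gap 0.0002170014391808745
t 7.775 fix mm [-17.1  -2.1] z 31.8 yawerr -0.0013281650331862446 tilt [-0.01  -0.001 -1.   ] F [-23.5  -0.   12.2] gap 2.0490012546249198e-05
```

It stopped hard at -17, where I predicted -16, and the force rose to 23 N, so the block is home. I'll back off, rise, cross over the gate and come down on its outer side.

```bash
python3 -m pendant '[[[-10,0,0],[0,0,0],-1],[[-25,0,0],[0,0,0],-1],[[0,0,-40],[0,0,0],-1],[[0,0,-50],[0,0,0],-1],[[-5,0,0],[0,0,0],-1],[[0,0,0],[0,0,0],-1]]' >/dev/null;  python3 st.py;  python3 -m pendant '[[[-8,-39,0],[0,0,0],-1],[[-9,-39,0],[0,0,0],-1],[[-9,-39,0],[0,0,0],-1],[[-9,-42,0],[0,0,0],-1],[[0,0,0],[0,0,0],-1]]' >/dev/null;  python3 st.py; python3 - <<'E'
from h import *
c=arm.read_camera('top');cv2.imwrite('pics/t2.png',cv2.convertScaleAbs(cv2.resize(c['color'][145:280,290:430],None,fx=4.4,fy=4.4,interpolation=cv2.INTER_CUBIC),alpha=1.6))
E
```

```text
t 8.525 fix mm [-53.   -2.1] z 123.1 yawerr -0.0008710976020815143 tilt [ 0.    -0.001 -1.   ] F [ 0.3 -0.  -0.1] gap 4.0557946384053294e-06
t 9.15 fix mm [-88.9 160.4] z 122.3 yawerr 0.004953199262454827 tilt [-0.002  0.001 -1.   ] F [-0.1 -0.4 -0.2] gap 8.376396126495841e-05
```

View pics/t2.png

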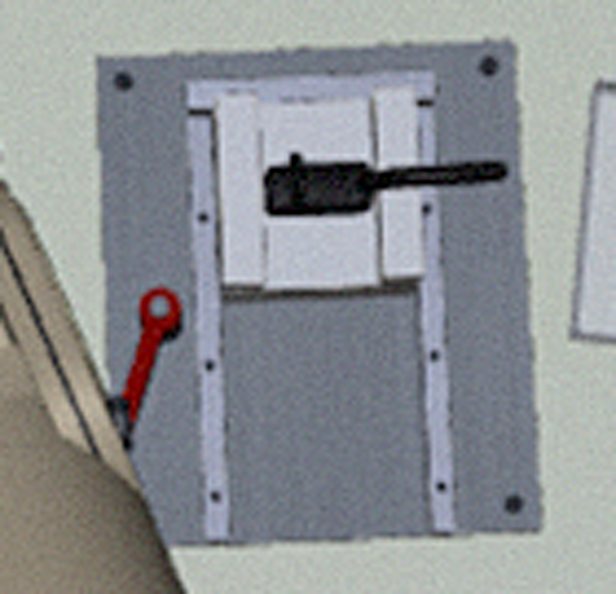

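The block is up against the stop, with its rear edge at crop (222,287)-(422,278). The gate hasn't moved, so I'll descend beside it and start pushing.

```bash
python3 -m pendant '[[[0,0,30],[0,0,0],-1],[[0,0,30],[0,0,0],-1],[[0,0,15],[0,0,0],-1],[[0,0,0],[0,0,0],-1]]' >/dev/null;  python3 st.py;  python3 -m pendant '[[[-3,11,0],[0,0,0],-1],[[-3,11,0],[0,0,0],-1],[[-4,11,0],[0,0,0],-1],[[-4,11,0],[0,0,0],-1],[[-5,12,0],[0,0,0],-1]]' >/dev/null;  python3 st.py
```

```text
t 9.7 fix mm [-88.1 156.5] z 47.4 yawerr -0.001316135913832995 tilt [-0.002 -0.    -1.   ] F [-0.2  0.8  0.2] gap 5.9217018002750995e-05
t 10.325 fix mm [-106.8  100.3] z 48.5 yawerr -0.0008510119588071817 tilt [ 0.001 -0.    -1.   ] F [1.  1.2 0.6] gap -6.29570625501255e-05
```

```bash
python3 -m pendant '[[[-1,9,0],[0,0,0],-1],[[-1,10,0],[0,0,0],-1],[[-1,10,0],[0,0,0],-1],[[3,9,0],[0,0,0],-1],[[4,9,0],[0,0,0],-1],[[5,9,0],[0,0,0],-1],[[0,0,0],[0,0,0],-1]]' >/dev/null;  python3 st.py;  python3 -m pendant '[[[6,9,0],[0,0,0],-1],[[7,8,0],[0,0,0],-1],[[8,8,0],[0,0,0],-1],[[9,8,0],[0,0,0],-1],[[9,5,0],[0,0,0],-1]]' >/dev/null;  python3 st.py
```

```text
t 11.2 fix mm [-97.2  44.3] z 48.3 yawerr -0.0018185488132378066 tilt [ 0. -0. -1.] F [ 0.  -0.8  0.2] gap 4.4766875450906556e-05
t 11.825 fix mm [-58.1   6.4] z 48.2 yawerr -0.001186151039194127 tilt [-0. -0. -1.] F [-1.2  1.7 -0.5] gap -0.0001029405335793237
```

```bash
python3 -m pendant '[[[7,4,0],[0,0,0],-1],[[7,4,0],[0,0,0],-1],[[5,3,0],[0,0,0],-1],[[2,0,0],[0,0,0],-1],[[2,0,0],[0,0,0],-1]]' >/dev/null;  python3 st.py;  for i in 1 2 3; do python3 -m pendant '[[[1,0,0],[0,0,0],-1],[[1,0,0],[0,0,0],-1]]' >/dev/null;  python3 st.py; done
```

```text
t 12.45 fix mm [-35.7  -4.1] z 48.3 yawerr -0.0007322254755758803 tilt [-0. -0. -1.] F [-0.  -0.8  0.1] gap 0.00017236099660535256
t 12.7 fix mm [-33.7  -4. ] z 48.3 yawerr -0.0005885469209418806 tilt [ 0. -0. -1.] F [-0.2  0.4 -0. ] gap 0.0002208355256051897
t 12.95 fix mm [-31.6  -4. ] z 48.3 yawerr -0.0006508271492942086 tilt [ 0. -0. -1.] F [-0.7 -1.2  0.1] gap -7.94375614051355e-05
t 13.2 fix mm [-29.6  -4. ] z 48.3 yawerr -0.0006132868674860528 tilt [ 0. -0. -1.] F [-1.3 -0.7  0.3] gap 3.671455496990335e-06
```

```bash
for i in 1 2 3 4 5; do python3 -m pendant '[[[1,0,0],[0,0,0],-1]]' >/dev/null;  python3 st.py; done
```

```text
t 13.325 fix mm [-28.9  -4. ] z 48.3 yawerr -0.0007057335291363806 tilt [-0.001 -0.    -1.   ] F [-4.7 -0.5  3.3] gap -0.0001118658698209972
t 13.45 fix mm [-28.8  -4. ] z 48.2 yawerr -0.0007135657815346523 tilt [-0.003 -0.    -1.   ] F [-10.   -0.6   8.7] gap -0.00018877578023657893
t 13.575 fix mm [-28.8  -4. ] z 48.1 yawerr -0.0007943817736058394 tilt [-0.005 -0.001 -1.   ] F [-15.5  -0.   13. ] gap 0.0002079061904944594
t 13.7 fix mm [-28.7  -4. ] z 48.0 yawerr -0.00092916394296675 tilt [-0.007 -0.001 -1.   ] F [-20.7  -0.   17.2] gap 2.0606971206246632e-05
t 13.825 fix mm [-28.6  -4.1] z 48.0 yawerr -0.0009410903204169693 tilt [-0.009 -0.001 -1.   ] F [-25.6  -0.8  23.3] gap 5.2182870354495095e-05
```

It hit a hard stop at -28.8 mm, where -29 was expected for a shut gate. I'll retreat and verify.

```bash
python3 -m pendant '[[[-5,0,0],[0,0,0],-1],[[-25,0,0],[0,0,0],-1],[[-20,0,0],[0,0,0],-1],[[0,0,-40],[0,0,0],-1],[[0,0,-50],[0,0,0],-1],[[0,0,-50],[0,0,0],-1],[[0,-40,0],[0,0,0],-1],[[0,-50,0],[0,0,0],-1],[[0,-50,0],[0,0,0],-1],[[0,-50,0],[0,0,0],-1]]' >/dev/null; python3 -m pendant '[[[0,-40,0],[0,0,0],-1],[[0,0,0],[0,0,0],-1]]'>/dev/null;  python3 st.py; python3 - <<'E'
from h import *
c=arm.read_camera('top');cv2.imwrite('pics/t3.png',cv2.convertScaleAbs(cv2.resize(c['color'][145:280,290:430],None,fx=4.4,fy=4.4,interpolation=cv2.INTER_CUBIC),alpha=1.6))
cv2.imwrite('pics/full3.png',c['color'])
E
```

```text
t 15.325 fix mm [-75. 230.] z 188.6 yawerr 0.005174982427909092 tilt [ 0.001  0.002 -1.   ] F [-0.2 -0.1  0.6] gap 0.00013113958120110887
```

View pics/t3.png

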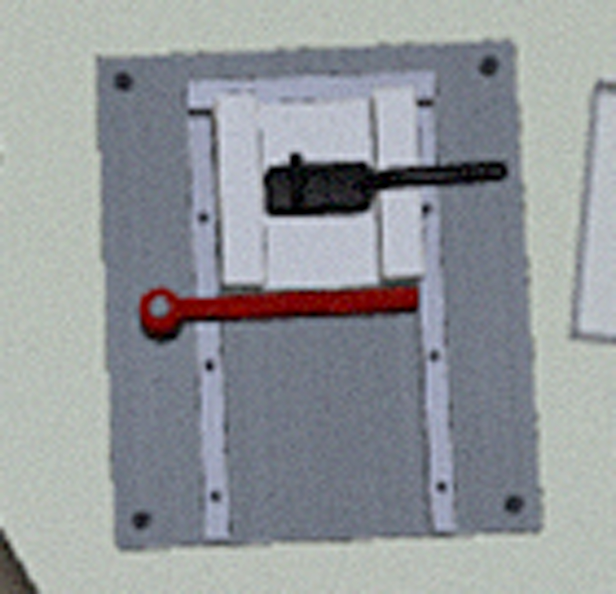

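View pics/full3.png

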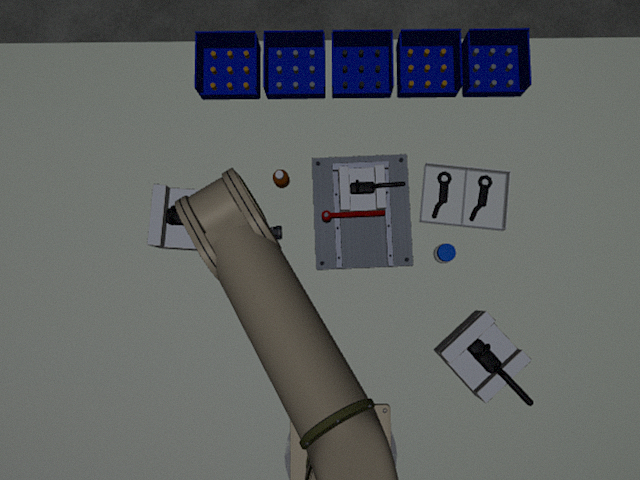

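The gate lies straight across the channel, from crop (160,307) to (416,298), parallel to the plate edge. The block is against the stop, and the bottle (282,178), jar (446,254) and spare levers haven't moved.

```bash
python3 -c "
from station import arm
print(arm.finish_job())"
```

```text
the job is handed in; nothing more can be done
None
```

The nest block is home against the end stop, the red gate is shut behind it, and the job was handed in at about 15 s with the arm clear of everything.

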